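# Cock the carton dispenser and load it

### The arm

A 7-joint arm with a two-finger parallel gripper is mounted at the origin on the work surface. World frame = base frame: x ahead of the robot, y to its left, z up, the work surface at z = 0. Lengths are in m, angles in rad, forces in N, time in s.
With the tool pointing down it reaches from about 0.425 to 0.925 m from the base axis. Payload 6.8 kg.
Tool frame: the origin (TCP) lies midway between the tips of the shut fingers; the grasp point (between the pads) lies 19 mm behind it; z points along the fingers, y is the direction in which the jaws open and shut (so a half turn about z gives the same grasp; the last joint's range is limited). The gripper opens to 85 mm and grips with 20 to 120 N. Pads are 22 mm wide; open, the fingers measure 114 mm over their backs; the gripper's body (76 mm by 85 mm) begins 54 mm behind the grasp point. The pads swing forward as they close: fully open they stand 13 mm farther back than shut.
Start: joints at [1.216, 0.477, 0.022, 1.555, -0.011, 1.109, -0.083], TCP at [0.165, -0.655, 0.231] pointing down, gripper open.
Joint ranges: [-2.96, 2.96], [-0.34, 2.1], [-1.41, 1.46], [0.24, 2.44], [-1.37, 4.51], [0.17, 1.92], [-2.96, 2.96]. Speed limits (rad/s): [2.39, 2.39, 3.14, 3.14, 3.14, 3.14, 3.14].

### API

Orientations are given as a unit quaternion [x, y, z, w].
In Python, from rig import r gives the robot as it stands. The module is installed in compiled form; this text tells all that it offers.
- The arm moves only by the tool servo_tool, never from a script. Its arguments are lists of equal length, an entry for each row: "translation": the shift along the tool's x, y, z in mm, a list of three; "dr": the turn, a rotation vector about the tool's x, y, z in degrees, a list of three; "gripper": the finger opening in mm, from 0 to 85.4. A call has exactly 8 rows; each row shifts and turns the commanded pose from where the row before left it, along the tool's axes as they then stand; what a row does not reach is not made up. A row lasts 1/10 s, in which the tool goes at most 50 mm and 8.59 degrees, less where a joint would pass 70% of its speed; a pose out of reach is approached as far as the arm can. A call with a gripper value outside its range is refused whole. The fingers move at their own pace and stop on an object; "squeeze" is the grip in N (left out, the last holds). Time passes only in rows, so rows that do not move let the fingers close, or fill a call up. It gives the time, the measured TCP pose, the force and the opening at its end, in the units of the state.
- r.sense(): the state, without advancing time (a new reading comes with each control period).
- r.read_camera(name): name is "scene" or "top" or "wrist"; returns the picture (420x560x3 uint8, blue, green, red); there is no depth.
- r.camera_info(name): a dict with "fx", "fy", "cx", "cy" (pixels), "eye" and "rotation" of the camera in the world. Camera axes: x right, y up, looking along -z (the intrinsics and any distortion apply to the point x, -y, -z); pixel columns grow to the right and rows downward; lengths in m; the calibration is good to about 2 mm. A picture is of the moment at which its call begins: read the wrist's pose just before it. camera_info takes no time and is no camera call; for the wrist camera it gives the pose at the moment of the call.
- r.finish_job(): hands the job in, once; it reports no verdict.
The state is a dict: "time": time; "joint_pos": joint angles; "qvel": joint speeds; "effort": joint torques, N m; "eef_pos": TCP position; "tool_rot": TCP orientation; "ft_force": force on the tool from outside, world axes, zero at the start; "wrist_torque": the same for the moment, N m; "grip_width": opening from 0.0 (shut) to 1.0 (fully open).
Only numpy, scipy, OpenCV 4.12 (cv2) and the standard library are available. Lean on these libraries where they do the work, as an engineer would, in place of code of your own. Each camera call takes 0.05 s, during which the arm holds its last target.

### The job

Set the counter's carton dispenser: lift its sprung blue arm by the black knob, draw it back until it just meets the orange buffer, then lower it behind the red hair-trigger catch and let it rest there, without pressing the catch down, squeezing the buffer hard or letting the arm snap forward. With the arm hooked and released, stand the blue-banded medicine carton in the yellow outline in the lane in front of it, lengthwise between the rails, and let go. Leave the other cartons and the amber jar where they are.

Things in the scene. Friction and masses are not known exactly. Their poses are not given: they have to be found in the camera images.
- dispenser: Fixed carton dispenser: grey box, white deck 30 mm above its origin (underside), reaching -125 to 115 mm in its x, -100 to 85 mm in its y. Its x runs along the carton lane to the way out, z up. The lane lies along y = 0, x = 5 to 110 mm, between rails 6 mm high, 42 mm apart inside. The sprung arm turns about a post at x 0, y 60 mm and, when not drawn back, lies across the lane.
- pivot (a point): Point on the upright axis of the arm's post, at deck height. The post is 52 mm high above the deck.
- knob (a point): Grip point of the black upright knob: a cylinder 16 mm across, from 27 mm below this point to 13 mm above it, standing on the end of the level blue arm (12 mm wide, top 46 mm above the deck with the arm down). The knob circles the pivot at 130 mm radius and rises with the arm; with the arm down this point is 73 mm above the deck.
- sweep (a joint): Turn of the arm about its post, rad. 0: fired, at rest (knob on the way-out side). Grows as the arm is drawn back (clockwise from above, knob going to the dispenser's -x); end 1.25. A spring pulls it to 0: 4 N at the knob at 0, 9 N at 0.95. Hooked it reads 0.82 to 1.08: catch and buffer are clamped together somewhere on the arc, a place not measured, to be seen or felt.
- lift (a joint): Height of the arm above its low position, m, 0 to 0.018. It falls by its weight and a light spring (about 3 N to lift).
- catch (a joint): Red hair-trigger catch: a tooth 24 mm wide across the arc, 6 mm thick along it, top 16 mm above the deck, with a flat red tab outwards. Value: how far it is pressed down, m (0 up, 0.007 fully down). About 2 N presses it. The pin hooks behind it (the side away from the fired arm); it then takes the spring's pull.
- buffer (a joint): Orange sprung pad behind the catch, top 33 mm above the deck. Value: how far it is pushed back, m; 0 free, 8 mm travel, 2.5 N per mm at the pin; 4 mm (10 N on top of the arm's own spring) is too hard. When the pin just touches it, the pin stands 4 mm (0.03 rad) behind the catch's holding face and can be lowered straight down.
- lane_spot (a point): Centre of the yellow outline (70 x 40 mm) on the deck, where the carton's underside centre belongs.
- carton_blue: Medicine carton with a blue band, 64 (x) x 34 (y) x 46 mm high, 70 g, standing on the counter; origin at the centre of its underside.
- carton_green: Same carton with a green band; stays where it is.
- carton_orange: Same carton with an orange band; stays where it is.
- jar: Amber jar, 48 mm across, 85 mm high; origin at its underside; stays where it is.
- pin (a point): Lower end of the steel pin, 8 mm across, that hangs under the arm straight below the knob; 6 mm above the deck with the arm down. Lifting the arm by 12 mm or more carries it over the catch; the buffer still meets it at any lift.
Things that resemble listed ones, but are neither listed nor needed, are in the scene too. What is shaped like the carton_blue but turquoise is not meant.

How it is judged:
On the way, in this order (a step that is already met when the one before it is completed fails the run):
1. the arm is hooked behind the catch (sweep above 0.78, arm down) and the fingers have let it go (value of joint sweep above 0.78 rad and value of joint lift below 0.004 m and contact force between the fingers and dispenser below 0.1 N), for 0.2 s.
2. the blue carton stands in the yellow outline (horizontal distance between carton_blue and lane_spot below 0.012 m and distance between carton_blue and lane_spot below 0.013 m and angle between carton_blue's own z axis and vertical below 0.06 rad), for 0.2 s.
At the end, for the whole second after the job is handed in: The arm rests hooked on the catch (sweep above 0.78 rad, lowered to within 4 mm, catch pressed less than 2 mm, arm still); the blue carton stands on the deck within 12 mm of the outline's centre, upright within 0.06 rad, lengthwise along the lane within 0.17 rad, at rest (value of joint sweep above 0.78 rad and value of joint lift below 0.004 m and value of joint catch below 0.002 m and velocity of joint sweep between -0.1 and 0.1 rad/s and horizontal distance between carton_blue and lane_spot below 0.012 m and z of carton_blue in the frame of lane_spot below 0.003 m and angle between carton_blue's own z axis and vertical below 0.06 rad and angle between the x axis of carton_blue and the x axis of dispenser, either way round below 0.17 rad and linear speed of carton_blue below 0.02 m/s); the robot touches nothing.
It fails at once if the catch is pressed down more than 3 mm (tripped) (value of joint catch above 0.003 m).
It fails at once if the buffer is pushed back more than 4 mm (10 N: drawn too hard) (value of joint buffer above 0.004 m).
It fails at once if the arm snaps forward faster than 3 rad/s (velocity of joint sweep below -3 rad/s).
It fails at once if another carton or the jar is moved more than 30 mm (distance of any of carton_green, carton_orange, jar from where it was at the start of the episode above 0.03 m).
It also fails if it takes over 72 s, if anything falls off the work surface, if the arm or the gripper's body presses on something with over 40 N, if the wrist force passes 120 N, or if a joint passes its speed limit or range.

## Working session

There is one attempt and no reset: what is moved stays moved. The work goes in short steps, Python scripts to look and compute and a tool call to move; the robot and the scene stay as the last step left them, time stands still between calls to the robot, and variables do not carry over. Pictures are saved under pics/ and viewed, and the job is handed in when it is done.

Besides the shell and the picture viewer there is one more tool, called after "Emit:" as name(argument=value, ...) on one line, values as JSON. servo_tool: Moves the arm, as the interface text tells. Its arguments: {"type":"object","properties":{"translation":{"type":"array"},"dr":{"type":"array"},"gripper":{"type":"array"},"squeeze":{"type":"number"}},"required":["translation","dr","gripper"]}

```bash
mkdir -p pics; ls
cat > h.py <<'E'
import numpy as np,cv2
from rig import r
def snap(n,name):
    im=np.asarray(r.read_camera(n)); cv2.imwrite(f'pics/{name}.png',im); return im
E
python3 - <<'E'
from h import *
s=r.sense(); print(s)
for n in ("scene","top","wrist"):
    print(n,r.camera_info(n)); snap(n,n+"0")
E
```

```text
pics
{'time': 0.0, 'joint_pos': array([ 1.21591921,  0.47782492,  0.02232854,  1.55643724, -0.0114859 ,
        1.10930395, -0.08308615]), 'qvel': array([ 8.41949778e-04,  1.42992803e-04, -1.80449787e-05, -1.99515683e-03,
        1.24029925e-03,  4.32364747e-05, -7.63075901e-04]), 'effort': array([ 2.56912072e-04, -5.96448791e+01,  1.60808645e+00, -2.81193602e+01,
        1.25378586e-02,  9.32372612e-03, -1.00565427e-05]), 'eef_pos': array([ 0.16473402, -0.65398336,  0.23031487]), 'tool_rot': array([ 9.92393672e-01,  1.23101373e-01, -1.85378109e-04, -9.03858008e-04]), 'ft_force': array([-0.75358228, -0.27889676,  0.28232505]), 'wrist_torque': array([-0.04047481, -0.00933343,  0.00598608]), 'grip_width': 0.9960716764537625}
scene {'fx': 511.2021753393053, 'fy': 511.2021753393053, 'cx': 276.2608501064322, 'cy': 206.95774321574862, 'eye': array([1.38560344, 0.14353414, 0.94100925]), 'rotation': array([0.24344969, 0.28837934, 0.71448535, 0.5891352 ])}
top {'fx': 501.5012473835915, 'fy': 501.5012473835915, 'cx': 283.26994142271155, 'cy': 207.59453337505082, 'eye': array([ 0.46199485, -0.02268071,  1.13869174]), 'rotation': array([ 0.03944466, -0.03027047, -0.7032003 ,  0.70925112])}
wrist {'fx': 335.71723932551527, 'fy': 335.71723932551527, 'cx': 280.90549599751716, 'cy': 211.16392906679468, 'eye': array([ 0.23469984, -0.63620313,  0.3725774 ]), 'rotation': array([-0.11229266,  0.08915688, -0.60820602,  0.780722  ])}
```

View pics/scene0.png

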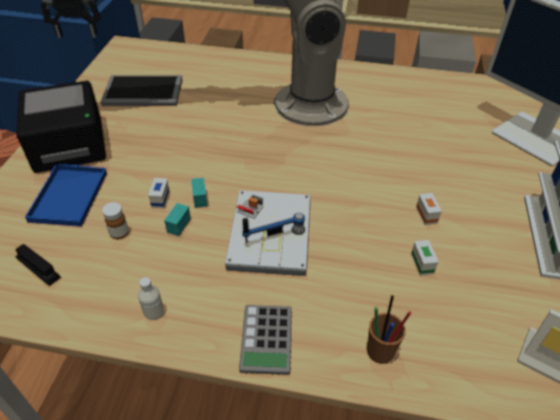

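View pics/top0.png

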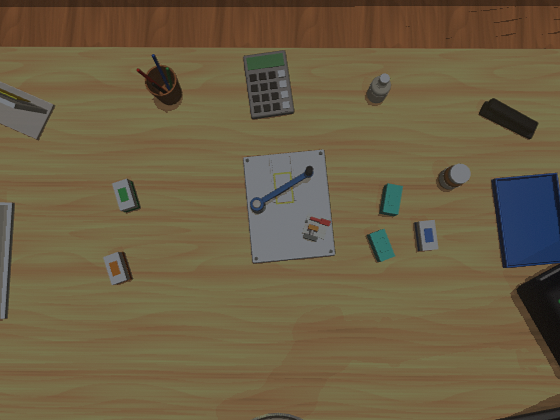

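View pics/wrist0.png

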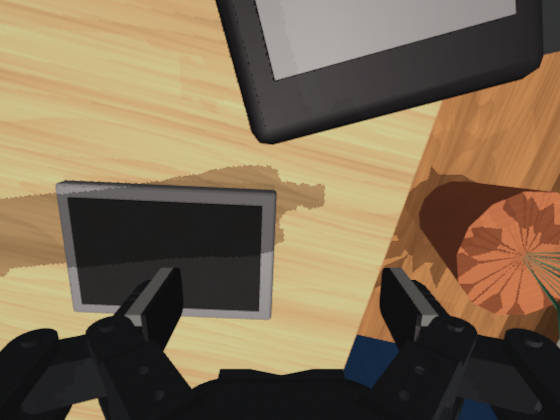

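Run:
```python
import cv2
im=cv2.imread('pics/top0.png')
cv2.imwrite('pics/top0_disp.png',cv2.resize(im[140:270,235:345],None,fx=4.6,fy=4.6,interpolation=cv2.INTER_CUBIC))
cv2.imwrite('pics/top0_cart.png',cv2.resize(im[160:280,350:480],None,fx=5,fy=5,interpolation=cv2.INTER_CUBIC))
im=cv2.imread('pics/scene0.png')
cv2.imwrite('pics/scene0_disp.png',cv2.resize(im[180:280,140:320],None,fx=4.4,fy=4.4,interpolation=cv2.INTER_CUBIC))
```

```text
(no output)
```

View pics/top0_disp.png

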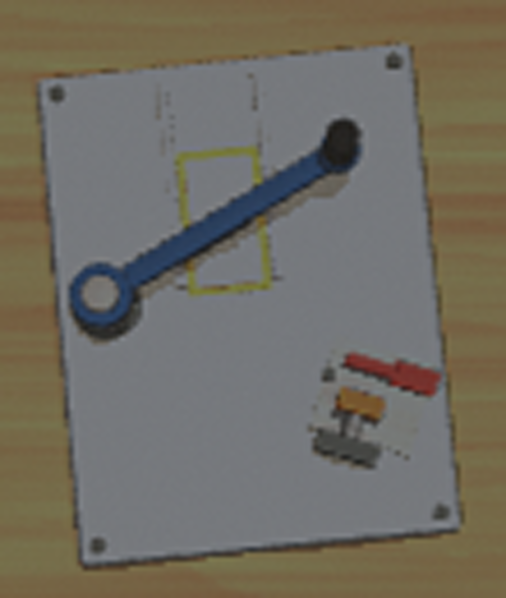

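View pics/top0_cart.png

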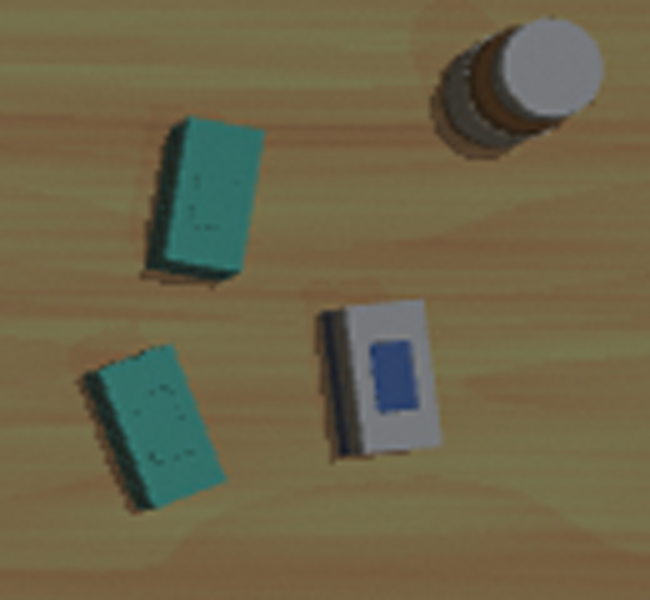

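View pics/scene0_disp.png

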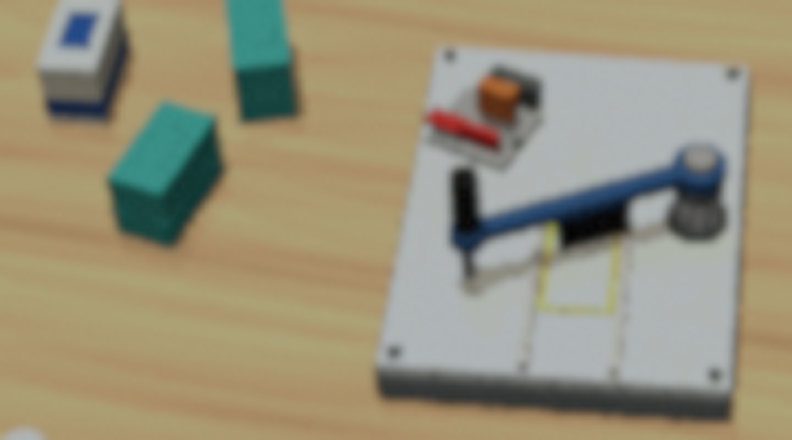

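```bash
cat >> h.py <<'E'
from scipy.spatial.transform import Rotation as R
from scipy.optimize import least_squares
def proj(ci,P):
    P=np.atleast_2d(P); q=R.from_quat(ci['rotation']).inv().apply(P-ci['eye'])
    return np.c_[ci['fx']*q[:,0]/-q[:,2]+ci['cx'], ci['fy']*-q[:,1]/-q[:,2]+ci['cy']]
def back(ci,px,z):
    px=np.atleast_2d(np.array(px,float))
    d=np.c_[(px[:,0]-ci['cx'])/ci['fx'],-(px[:,1]-ci['cy'])/ci['fy'],-np.ones(len(px))]
    d=R.from_quat(ci['rotation']).apply(d); return ci['eye']+d*((z-ci['eye'][2])/d[:,2])[:,None]
def crop(p,o,s): return (np.array(p,float)+.5)/s+np.array(o)-.5
E
python3 - <<'E'
from h import *
t=r.camera_info('top'); s=r.camera_info('scene')
ct=crop([(38,80),(410,43),(460,528),(82,567)],(235,140),4.6)
cs=crop([(733,388),(380,368),(437,46),(749,66)],(140,180),4.4)  # scene: TL(+x,+y),TR(+x,-y),BR(-x,-y),BL
mod=np.array([(115,85),(115,-100),(-125,-100),(-125,85)])/1000
def W(p,m,z=.03):
    c,n=np.cos(p[2]),np.sin(p[2]); return np.c_[p[0]+c*m[:,0]-n*m[:,1],p[1]+n*m[:,0]+c*m[:,1],np.full(len(m),z)]
for nm,ci,cc in(('top',t,ct),('scene',s,cs)):
    f=least_squares(lambda p:(proj(ci,W(p,mod))-cc).ravel(),[.5,0,0]); print(nm,f.x,np.abs(f.fun).max())
f=least_squares(lambda p:np.r_[(proj(t,W(p,mod))-ct).ravel(),(proj(s,W(p,mod))-cs).ravel()],[.5,0,0]);p=f.x; print('both',p,f.fun.round(1))
Rz=R.from_euler('z',p[2])
D=lambda w:Rz.inv().apply(w-np.r_[p[:2],0])
print('yellow',D(back(t,crop([(177,155),(258,147),(270,288),(192,295)],(235,140),4.6),.03)).round(4), )
print('knobtop',D(back(t,crop([(343,130)],(235,140),4.6),.116)).round(4))
print('tooth/tab',D(back(t,crop([(345,357),(395,372),(438,382)],(235,140),4.6),.046)).round(4))
print('buffer',D(back(t,crop([(340,390),(383,398),(383,420),(335,411)],(235,140),4.6),.063)).round(4))
# carton top corners crop
c=back(t,crop([(343,308),(423,300),(441,443),(363,453)],(350,160),5),.046);print('carton',c.round(4),c.mean(0))
print(c[1]-c[2])
print('jar',back(t,crop([(552,68)],(350,160),5),.085))
E
```

```text
top [ 0.58122896 -0.01101257  0.10606796] 0.9497961236253332
scene [ 0.58020845 -0.00968086  0.11333905] 1.0411665333261624
both [ 0.58083929 -0.01035264  0.10933137] [-1.2 -0.3 -0.1 -0.6  0.8  0.8 -0.7  0.7  0.5  1.  -1.6 -0.  -0.6 -0.4
  0.4 -0.6]
yellow [[ 0.0702  0.0185  0.03  ]
 [ 0.0701 -0.0211  0.03  ]
 [ 0.0008 -0.0198  0.03  ]
 [ 0.0013  0.018   0.03  ]]
knobtop [[ 0.0591 -0.0581  0.116 ]]
tooth/tab [[-0.0373 -0.0516  0.046 ]
 [-0.0468 -0.0744  0.046 ]
 [-0.0536 -0.0942  0.046 ]]
buffer [[-0.0537 -0.0468  0.063 ]
 [-0.0594 -0.0664  0.063 ]
 [-0.0696 -0.0653  0.063 ]
 [-0.0632 -0.0435  0.063 ]]
carton [[ 0.5426 -0.3019  0.046 ]
 [ 0.5464 -0.3367  0.046 ]
 [ 0.4844 -0.3432  0.046 ]
 [ 0.4798 -0.3095  0.046 ]] [ 0.51332668 -0.32283557  0.046     ]
[0.06199215 0.00649809 0.        ]
jar [[ 0.6423287  -0.38190573  0.085     ]]
```

```bash
cat >> h.py <<'E'
DP=np.array([0.5808,-0.01035,0.1085])
def d2w(v): return R.from_euler('z',DP[2]).apply(np.array(v,float))+np.r_[DP[:2],0]
def knob(s,a0=.46,rad=.13):
    a=a0-s; return d2w([rad*np.sin(a),.06-rad*np.cos(a),.103]), a+DP[2]   # world pos, tangent yaw (+x-ish)
def yawR(y): # tool y at world angle y, z down
    return R.from_matrix(np.c_[[-np.sin(y),np.cos(y),0],[np.cos(y),np.sin(y),0],[0,0,-1]])
def rows(targets,yaws,n,start=None):
    """straight line from measured pose to target in n rows; prints rounded rows"""
    st=r.sense(); p=st['eef_pos'] if start is None else start[0]; q=R.from_quat(st['tool_rot']) if start is None else start[1]
    p1=np.array(targets); q1=yawR(yaws); rv=(q.inv()*q1).as_rotvec()
    T=[];D=[];pc=p.copy();qc=q
    for i in range(n):
        w=p+(p1-p)*(i+1)/n
        t=np.round(qc.inv().apply(w-pc)*1000,1); pc=pc+qc.apply(t/1000)
        d=np.round(np.degrees((qc.inv()*q*R.from_rotvec(rv*(i+1)/n)).as_rotvec()),2); qc=qc*R.from_rotvec(np.radians(d))
        T.append(t.tolist());D.append(d.tolist())
    print('translation',T);print('dr',D);print('end',pc.round(4),'from',p.round(4), 'yaw',np.arctan2(*qc.as_matrix()[[1,0],1]).round(3))
E
python3 - <<'E'
from h import *
k,y=knob(0);print(k,y); rows([k[0],k[1],.215],y,16)
E
```

```text
[ 0.64429068 -0.06025505  0.103     ] 0.5685
translation [[38.1, -28.7, 1.0], [41.3, -23.9, 1.0], [43.8, -19.0, 1.0], [45.7, -13.6, 1.0], [47.0, -8.2, 1.0], [47.6, -2.5, 1.0], [47.6, 3.1, 1.0], [46.9, 8.7, 0.9], [45.6, 14.2, 1.0], [43.6, 19.4, 1.0], [40.9, 24.4, 1.0], [37.8, 29.2, 0.9], [34.1, 33.3, 1.0], [29.9, 37.2, 1.0], [25.4, 40.4, 0.9], [20.3, 43.2, 1.0]]
dr [[-0.0, -0.0, -6.78], [-0.01, -0.01, -6.77], [-0.0, -0.0, -6.78], [-0.0, -0.01, -6.78], [-0.01, -0.0, -6.78], [-0.0, -0.01, -6.77], [-0.01, -0.0, -6.78], [0.0, -0.0, -6.78], [-0.0, -0.01, -6.77], [-0.01, -0.0, -6.78], [0.0, -0.01, -6.78], [-0.0, -0.0, -6.78], [-0.01, -0.01, -6.77], [-0.0, -0.0, -6.78], [-0.0, -0.01, -6.78], [-0.01, -0.0, -6.77]]
end [ 0.6443 -0.0603  0.215 ] from [ 0.1648 -0.6541  0.2306] yaw 0.568
```

What could be mistaken, with top-image pixels:
- **Blue carton:** the white carton with the blue mark at (427,235) is the one I want. The turquoise look-alikes are at (392,199) and (381,245). Green is at (125,195) and orange at (117,268). The close crop confirms the choice.
- **Knob:** the black upright on the arm's end at (309,171). The post ring at (257,205) is not the knob.

Now moving above the knob.

Emit:
servo_tool(translation=[[38,-29,1],[41,-24,1],[44,-19,1],[46,-14,1],[47,-8,1],[48,-2.5,1],[48,3,1],[47,9,1]], dr=[[0,0,-6.8],[0,0,-6.8],[0,0,-6.8],[0,0,-6.8],[0,0,-6.8],[0,0,-6.8],[0,0,-6.8],[0,0,-6.8]], gripper=[85,85,85,85,85,85,85,85])

```text
time: 0.95
eef_pos: [0.4055, -0.3543, 0.2233]
tool_rot: [0.825, 0.565, -0.0, 0.0]
ft_force: [0.4, -0.4, -0.2]
grip_width: 0.994
```

Emit:
servo_tool(translation=[[46,14,1],[44,19,1],[41,24,1],[38,29,1],[34,33,1],[30,37,1],[25,40,1],[20,43,1]], dr=[[0,0,-6.8],[0,0,-6.8],[0,0,-6.8],[0,0,-6.8],[0,0,-6.8],[0,0,-6.8],[0,0,-6.8],[0,0,-6.6]], gripper=[85,85,85,85,85,85,85,85])

```text
time: 1.75
eef_pos: [0.6424, -0.0563, 0.2151]
tool_rot: [0.477, 0.879, -0.0, -0.0]
ft_force: [0.6, -0.1, 0.3]
grip_width: 0.994
```

Run:
```python
from h import *
ci=r.camera_info('wrist');im=snap('wrist','w1');s=r.sense();print(s['time'],s['eef_pos'],s['joint_pos'].round(2),s['ft_force'].round(2))
import json;json.dump({k:np.array(v).tolist() for k,v in ci.items()},open('w1.json','w'))
k,y=knob(0)
for P in ([*k[:2],.116],[*k[:2],.076],d2w([0,.06,.082]),d2w([.0355,0,.03]),d2w([.115,-.1,.03]),d2w([.115,.085,.03]),d2w([-.125,-.1,.03])): print(proj(ci,P).round(1))
```

```text
1.8 [ 0.64607231 -0.04670635  0.21520833] [ 0.4   0.51 -0.6   1.61  0.31  1.11  0.32] [3.93 5.78 2.31]
[[279.9 218.6]]
[[280.1 204.6]]
[[281.2  37.6]]
[[286.1 130.4]]
[[310.2 252.3]]
[[405.7  85.4]]
[[ 90.5 148.5]]
```

View pics/w1.png

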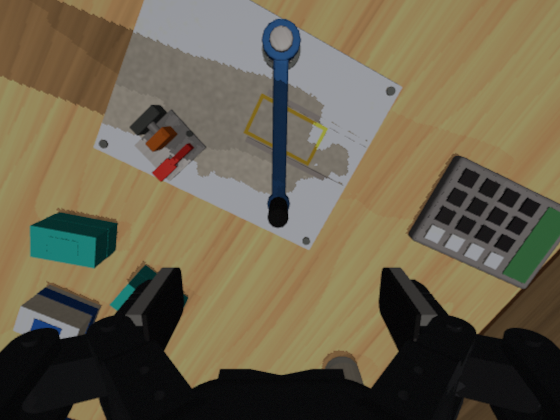

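Emit:
servo_tool(translation=[[0,0,0],[0,0,0],[0,0,0],[0,0,0],[0,0,0],[0,0,0],[0,0,0],[0,0,0]], dr=[[0,0,0],[0,0,0],[0,0,0],[0,0,0],[0,0,0],[0,0,0],[0,0,0],[0,0,0]], gripper=[50,50,50,50,50,50,50,50])

```text
time: 2.6
eef_pos: [0.6415, -0.0577, 0.2154]
tool_rot: [0.479, 0.878, -0.0, 0.0]
ft_force: [-0.8, 0.6, -0.1]
grip_width: 0.586
```

Run:
```python
from h import *
ci=r.camera_info('wrist');im=snap('wrist','w2');s=r.sense();print(s['time'],s['eef_pos'],s['tool_rot'].round(3),s['ft_force'].round(2))
import json;json.dump({k:np.array(v).tolist() for k,v in ci.items()},open('w2.json','w'))
cv2.imwrite('pics/w2c.png',cv2.resize(im[90:190,90:230],None,fx=5.6,fy=5.6,interpolation=cv2.INTER_CUBIC))
cv2.imwrite('pics/w2k.png',cv2.resize(im[150:270,220:340],None,fx=5,fy=5,interpolation=cv2.INTER_CUBIC))
k,y=knob(0)
for P in ([*k[:2],.116],[*k[:2],.076],d2w([0,.06,.082])): print(proj(ci,P).round(1))
```

```text
2.65 [ 0.64154937 -0.05759432  0.21533235] [0.479 0.878 0.    0.   ] [ 0.67 -0.67 -0.28]
[[281.8 217.5]]
[[281.7 203.7]]
[[282.3  36.6]]
```

View pics/w2c.png

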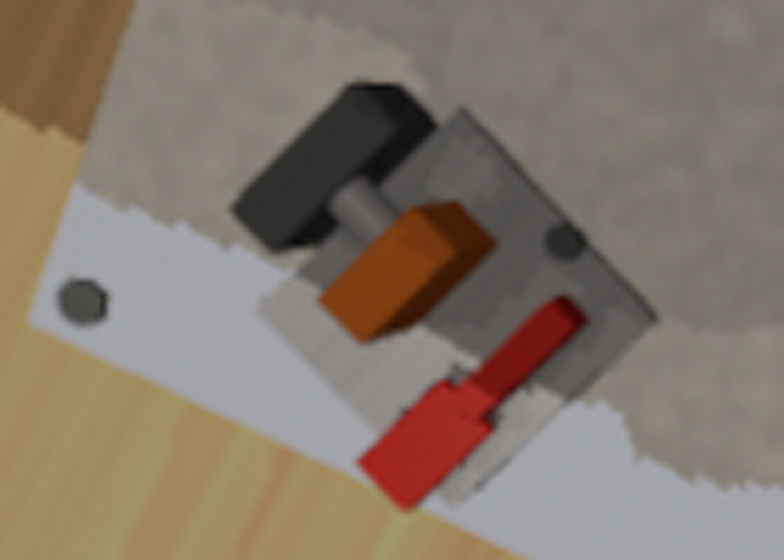

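View pics/w2k.png

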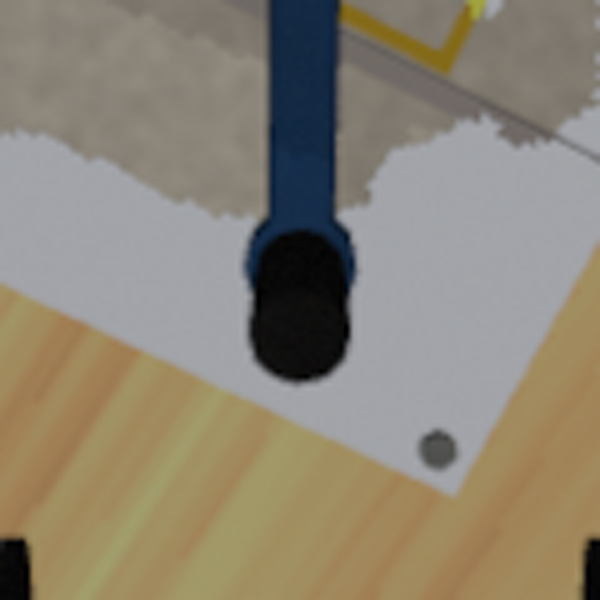

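Run:
```python
from h import *
import json
ci={k:np.array(v) for k,v in json.load(open('w2.json')).items()}
D=lambda w:R.from_euler('z',DP[2]).inv().apply(w-np.r_[DP[:2],0])
kw=back(ci,[(280,216.1)],.116); print('knob',kw,D(kw))
print('pivot',D(back(ci,[(281.5,38)],.082)))
def pol(pts,z,n):
    d=D(back(ci,crop(pts,(90,90),5.6),z)); v=d[:,:2]-[0,.06]; print(n,d.round(4)[:,:2].tolist(),'rad',np.hypot(*v.T).round(4),'a',np.arctan2(v[:,0],-v[:,1]).round(3))
pol([(365,340),(412,295),(460,250)],.063,'buf front')
pol([(468,385),(513,341),(558,297)],.046,'tooth hold edge')
pol([(495,400),(580,325)],.046,'tooth front')
v=(D(kw)[0]-[0,.06,.116]);print('a0',np.arctan2(v[0],-v[1]),np.hypot(*v[:2]))
rk=kw[0]; print(rk); rows([rk[0],rk[1],.085],.57,6)
```

```text
knob [[ 0.64253619 -0.06006992  0.116     ]] [[ 0.05598913 -0.05611279  0.116     ]]
pivot [[-0.00011564  0.05888163  0.082     ]]
buf front [[-0.0608, -0.0659], [-0.0567, -0.0562], [-0.0525, -0.0466]] rad [0.1398 0.1293 0.1188] a [-0.45  -0.454 -0.458]
tooth hold edge [[-0.0478, -0.0697], [-0.0438, -0.0597], [-0.0399, -0.0498]] rad [0.1382 0.1274 0.1168] a [-0.353 -0.351 -0.349]
tooth front [[-0.0429, -0.07], [-0.035, -0.0524]] rad [0.1369 0.1177] a [-0.319 -0.302]
a0 0.4493032881958087 0.12890679606649802
[ 0.64253619 -0.06006992  0.116     ]
translation [[-0.4, -0.1, 21.7], [-0.5, -0.1, 21.7], [-0.4, -0.1, 21.8], [-0.4, -0.0, 21.7], [-0.5, -0.1, 21.7], [-0.4, -0.1, 21.7]]
dr [[0.0, 0.0, 0.01], [0.0, 0.0, 0.02], [0.0, 0.0, 0.01], [0.0, 0.0, 0.01], [0.0, 0.0, 0.02], [0.0, 0.0, 0.01]]
end [ 0.6425 -0.0601  0.085 ] from [ 0.6415 -0.0576  0.2153] yaw 0.57
```

Emit:
servo_tool(translation=[[-1,0,30],[-1,0,30],[-0.6,0,30],[0,0,25],[0,0,15],[0,0,0],[0,0,0],[0,0,0]], dr=[[0,0,0],[0,0,0],[0,0,0],[0,0,0],[0,0,0],[0,0,0],[0,0,0],[0,0,0]], gripper=[50,50,50,50,50,50,50,50], squeeze=40)

```text
time: 3.45
eef_pos: [0.6442, -0.0596, 0.087]
tool_rot: [0.479, 0.878, 0.001, 0.001]
ft_force: [0.4, -0.8, 0.3]
grip_width: 0.586
```

Run:
```python
from h import *
im=snap('wrist','w3');s=r.sense();print(s['time'],s['eef_pos'],s['tool_rot'].round(3),s['ft_force'].round(2))
```

```text
3.5 [ 0.64412653 -0.05967642  0.08695795] [0.479 0.878 0.001 0.001] [-0.46  0.24 -0.1 ]
```

View pics/w3.png

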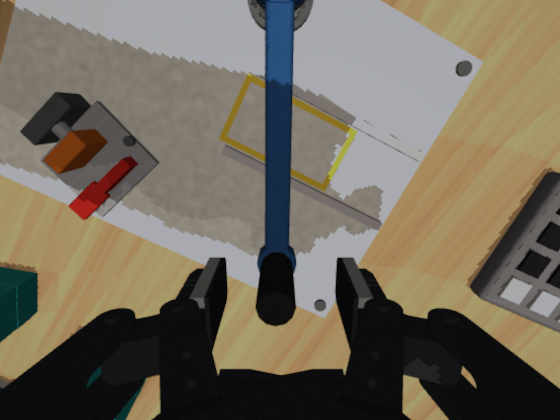

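Emit:
servo_tool(translation=[[0,-1.5,2],[0,0,0],[0,0,0],[0,0,0],[0,0,0],[0,0,0],[0,0,0],[0,0,0]], dr=[[0,0,0],[0,0,0],[0,0,0],[0,0,0],[0,0,0],[0,0,0],[0,0,0],[0,0,0]], gripper=[50,8,8,8,8,8,8,8], squeeze=40)

```text
time: 4.3
eef_pos: [0.6421, -0.0606, 0.0835]
tool_rot: [0.479, 0.878, 0.0, 0.0]
ft_force: [1.2, -0.2, 1.1]
grip_width: 0.174
```

Run:
```python
from h import *
im=snap('wrist','w4');s=r.sense();print(s['time'],s['eef_pos'],s['tool_rot'].round(3),s['ft_force'].round(2),s['grip_width'])
```

```text
4.35 [ 0.64206623 -0.06061295  0.08349047] [0.479 0.878 0.    0.   ] [1.1  0.95 1.63] 0.173410240500022
```

View pics/w4.png

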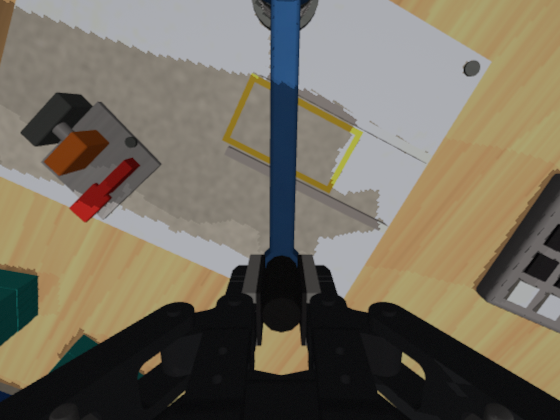

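Emit:
servo_tool(translation=[[0,0,-3],[0,0,-4],[0,0,-4],[0,0,-4],[0,0,0],[0,0,0],[0,0,0],[0,0,0]], dr=[[0,0,0],[0,0,0],[0,0,0],[0,0,0],[0,0,0],[0,0,0],[0,0,0],[0,0,0]], gripper=[8,8,8,8,8,8,8,8], squeeze=40)

```text
time: 5.15
eef_pos: [0.6417, -0.0605, 0.0981]
tool_rot: [0.479, 0.878, 0.0, -0.0]
ft_force: [2.7, 2.8, -4.1]
grip_width: 0.173
```

```bash
cat >> h.py <<'E'
def st():
    s=r.sense(); y=R.from_quat(s['tool_rot']).as_matrix()[:,1]; v=s['eef_pos']-d2w([0,.06,0]); v=R.from_euler('z',-DP[2]).apply(v)
    a=np.arctan2(v[0],-v[1]); tg=np.r_[np.cos(a+DP[2]),np.sin(a+DP[2]),0]; rd=np.r_[-v[0],-v[1]]  
    print('t',s['time'].__round__(2),'eef',s['eef_pos'].round(4),'yaw',np.arctan2(y[1],y[0]).round(3),'F',s['ft_force'].round(2),'Ftan',(s['ft_force']@tg).round(2),'a',a.round(4),'R',np.hypot(v[0],v[1]).round(4),'grip',round(s['grip_width']*85.4,1))
def arc(a1,n,z=None,a0=None,Rk=None):
    """from current pose, rows along arc (about DP pivot) to angle a1, yaw following"""
    s=r.sense(); p=s['eef_pos']; q=R.from_quat(s['tool_rot']); v=R.from_euler('z',-DP[2]).apply(p-d2w([0,.06,0]))
    a=np.arctan2(v[0],-v[1]); Rr=np.hypot(v[0],v[1]); T=[];D=[];pc=p.copy();qc=q
    for i in range(n):
        b=a+(a1-a)*(i+1)/n; w=d2w([Rr*np.sin(b),.06-Rr*np.cos(b),0]); w[2]=p[2]
        t=np.round(qc.inv().apply(w-pc)*1000,1); pc=pc+qc.apply(t/1000)
        d=np.round(np.degrees((a1-a)/n)*-1,2); qc=qc*R.from_rotvec([0,0,np.radians(d)])
        T.append(t.tolist());D.append([0,0,float(d)])
    print('translation',T);print('dr',D);print('end',pc.round(4))
E
python3 - <<'E'
from h import *
st(); arc(-.3,16)
E
```

```text
t 5.15 eef [ 0.6417 -0.0605  0.0981] yaw 0.571 F [ 2.68  2.82 -4.12] Ftan 3.76 a 0.442 R 0.1288 grip 14.8
translation [[0.3, -6.0, 0.0], [0.2, -5.9, 0.0], [0.3, -6.0, 0.0], [0.3, -6.0, 0.0], [0.2, -5.9, 0.0], [0.3, -6.0, 0.0], [0.2, -6.0, 0.0], [0.3, -5.9, 0.0], [0.3, -6.0, 0.0], [0.2, -6.0, 0.0], [0.3, -5.9, 0.0], [0.2, -6.0, 0.0], [0.3, -6.0, 0.0], [0.3, -5.9, 0.0], [0.2, -6.0, 0.0], [0.3, -6.0, 0.0]]
dr [[0, 0, 2.66], [0, 0, 2.66], [0, 0, 2.66], [0, 0, 2.66], [0, 0, 2.66], [0, 0, 2.66], [0, 0, 2.66], [0, 0, 2.66], [0, 0, 2.66], [0, 0, 2.66], [0, 0, 2.66], [0, 0, 2.66], [0, 0, 2.66], [0, 0, 2.66], [0, 0, 2.66], [0, 0, 2.66]]
end [ 0.5498 -0.0771  0.0981]
```

Emit:
servo_tool(translation=[[0.3,-6,0],[0.3,-6,0],[0.3,-6,0],[0.3,-6,0],[0.2,-6,0],[0.3,-6,0],[0.2,-6,0],[0.3,-6,0]], dr=[[0,0,2.66],[0,0,2.66],[0,0,2.66],[0,0,2.66],[0,0,2.66],[0,0,2.66],[0,0,2.66],[0,0,2.66]], gripper=[8,8,8,8,8,8,8,8], squeeze=40)

```text
time: 5.95
eef_pos: [0.5981, -0.0773, 0.0987]
tool_rot: [0.633, 0.774, 0.001, 0.001]
ft_force: [5.9, 1.2, -4.2]
grip_width: 0.178
```

Run:
```python
from h import *
st(); arc(-.28,8)
```

```text
t 5.95 eef [ 0.5981 -0.0773  0.0987] yaw 0.199 F [ 5.87  1.21 -4.17] Ftan 5.99 a 0.0775 R 0.1288 grip 15.2
translation [[0.2, -5.8, -0.0], [0.2, -5.7, -0.0], [0.2, -5.8, -0.0], [0.2, -5.7, -0.1], [0.2, -5.8, 0.0], [0.2, -5.7, 0.0], [0.2, -5.8, -0.0], [0.2, -5.7, -0.0]]
dr [[0, 0, 2.56], [0, 0, 2.56], [0, 0, 2.56], [0, 0, 2.56], [0, 0, 2.56], [0, 0, 2.56], [0, 0, 2.56], [0, 0, 2.56]]
end [ 0.5523 -0.0777  0.0987]
```

Emit:
servo_tool(translation=[[0.3,-6,0],[0.3,-6,0],[0.2,-6,0],[0.3,-6,0],[0.2,-6,0],[0.3,-6,0],[0.2,-6,0],[0,0,0]], dr=[[0,0,2.66],[0,0,2.66],[0,0,2.66],[0,0,2.66],[0,0,2.66],[0,0,2.66],[0,0,2.66],[0,0,0]], gripper=[8,8,8,8,8,8,8,8], squeeze=40)

```text
time: 6.75
eef_pos: [0.5568, -0.0784, 0.0992]
tool_rot: [0.75, 0.661, 0.001, 0.002]
ft_force: [7.0, 0.8, -3.8]
grip_width: 0.175
```

Run:
```python
from h import *
st();im=snap('wrist','w5'); cv2.imwrite('pics/w5c.png',cv2.resize(im[180:350,180:380],None,fx=3.5,fy=3.5,interpolation=cv2.INTER_CUBIC));arc(-.41,8)
```

```text
t 6.75 eef [ 0.5568 -0.0784  0.0992] yaw -0.126 F [ 6.99  0.82 -3.76] Ftan 6.82 a -0.2447 R 0.1289 grip 14.9
translation [[0.1, -2.7, -0.0], [0.0, -2.7, -0.0], [0.1, -2.7, -0.0], [0.0, -2.7, -0.0], [0.1, -2.7, -0.1], [0.0, -2.8, 0.0], [0.1, -2.7, 0.0], [0.0, -2.7, 0.0]]
dr [[0, 0, 1.2], [0, 0, 1.2], [0, 0, 1.2], [0, 0, 1.2], [0, 0, 1.2], [0, 0, 1.2], [0, 0, 1.2], [0, 0, 1.2]]
end [ 0.536  -0.0738  0.0992]
```

View pics/w5.png

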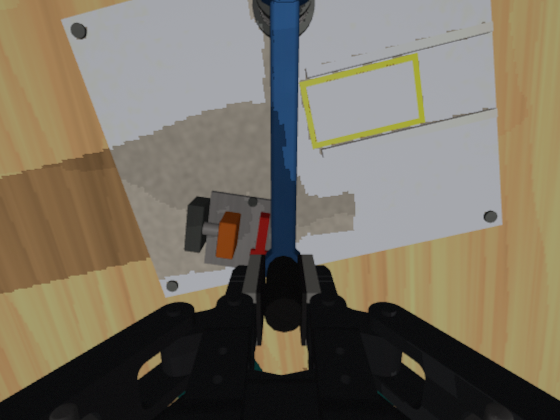

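Emit:
servo_tool(translation=[[0.1,-2.8,0],[0.1,-2.8,0],[0.1,-2.8,0],[0.1,-2.8,0],[0.1,-2.8,0],[0,0,0],[0,0,0],[0,0,0]], dr=[[0,0,1.25],[0,0,1.25],[0,0,1.25],[0,0,1.25],[0,0,1.25],[0,0,0],[0,0,0],[0,0,0]], gripper=[8,8,8,8,8,8,8,8], squeeze=40)

```text
time: 7.6
eef_pos: [0.5439, -0.0759, 0.0992]
tool_rot: [0.785, 0.62, 0.002, 0.002]
ft_force: [6.4, -0.0, -4.7]
grip_width: 0.174
```

Run:
```python
from h import *
st();im=snap('wrist','w6'); cv2.imwrite('pics/w6c.png',cv2.resize(im[170:290,170:350],None,fx=4.4,fy=4.4,interpolation=cv2.INTER_CUBIC));
s=snap('scene','s6'); cv2.imwrite('pics/s6c.png',cv2.resize(s[180:280,220:330],None,fx=5,fy=5,interpolation=cv2.INTER_CUBIC))
```

```text
t 7.6 eef [ 0.5439 -0.0759  0.0992] yaw -0.233 F [ 6.39 -0.   -4.68] Ftan 6.21 a -0.3467 R 0.1289 grip 14.8
```

View pics/w6c.png

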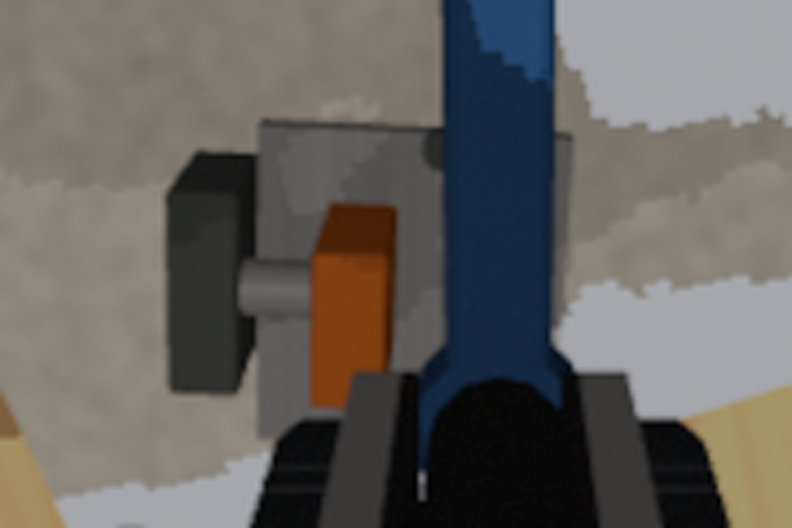

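View pics/s6c.png

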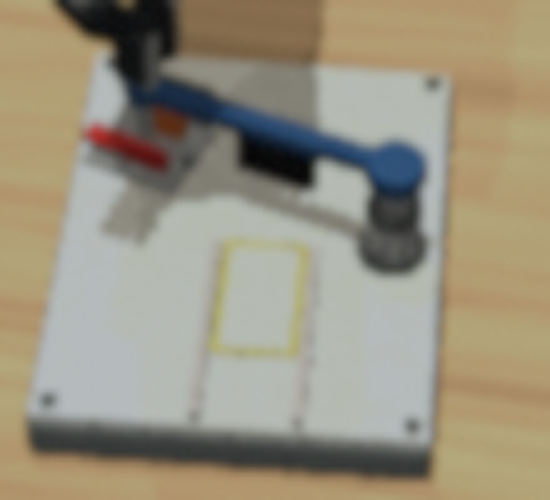

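Emit:
servo_tool(translation=[[0,-1.2,0],[0,-1.2,0],[0,-1.2,0],[0,-1.2,0],[0,-1.2,0],[0,0,0],[0,0,0],[0,0,0]], dr=[[0,0,0.53],[0,0,0.53],[0,0,0.53],[0,0,0.53],[0,0,0.53],[0,0,0],[0,0,0],[0,0,0]], gripper=[8,8,8,8,8,8,8,8], squeeze=40)

```text
time: 8.5
eef_pos: [0.5383, -0.0744, 0.0993]
tool_rot: [0.799, 0.602, 0.002, 0.002]
ft_force: [7.6, -1.6, -3.5]
grip_width: 0.174
```

Run:
```python
from h import *
st();im=snap('wrist','w7');st(); cv2.imwrite('pics/w7c.png',cv2.resize(im[170:290,170:350],None,fx=4.4,fy=4.4,interpolation=cv2.INTER_CUBIC));
```

```text
t 8.5 eef [ 0.5383 -0.0744  0.0993] yaw -0.28 F [ 7.63 -1.61 -3.46] Ftan 7.78 a -0.3919 R 0.1289 grip 14.9
t 8.55 eef [ 0.5383 -0.0744  0.0993] yaw -0.28 F [ 7.25 -0.07 -3.94] Ftan 6.98 a -0.3919 R 0.1289 grip 14.8
```

View pics/w7c.png

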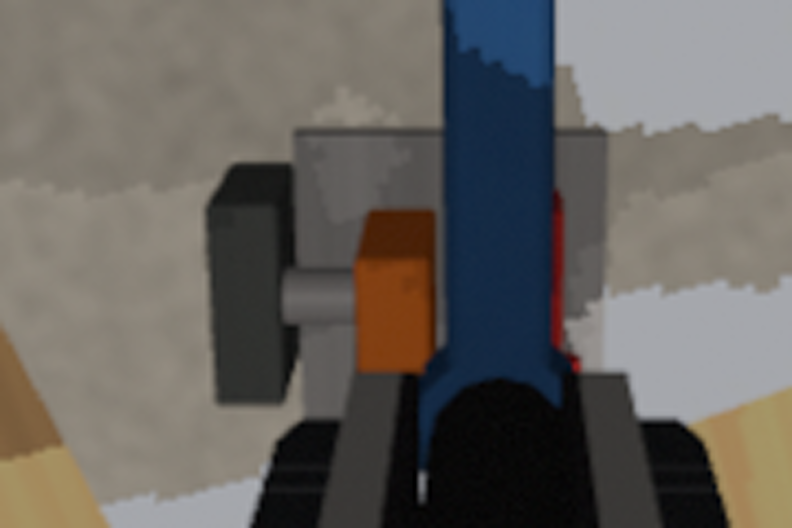

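Emit:
servo_tool(translation=[[0,-1,0],[0,-1,0],[0,-1,0],[0,0,0],[0,0,0],[0,0,0],[0,0,0],[0,0,0]], dr=[[0,0,0.44],[0,0,0.44],[0,0,0.44],[0,0,0],[0,0,0],[0,0,0],[0,0,0],[0,0,0]], gripper=[8,8,8,8,8,8,8,8], squeeze=40)

```text
time: 9.35
eef_pos: [0.5355, -0.0736, 0.0993]
tool_rot: [0.806, 0.592, 0.002, 0.002]
ft_force: [8.2, -0.8, -4.3]
grip_width: 0.174
```

Run:
```python
from h import *
st();im=snap('wrist','w8');st(); im=snap('wrist','w8');st();cv2.imwrite('pics/w8c.png',cv2.resize(im[170:290,170:350],None,fx=4.4,fy=4.4,interpolation=cv2.INTER_CUBIC));
```

```text
t 9.35 eef [ 0.5355 -0.0736  0.0993] yaw -0.303 F [ 8.21 -0.77 -4.26] Ftan 8.07 a -0.4142 R 0.1289 grip 14.8
t 9.4 eef [ 0.5355 -0.0736  0.0993] yaw -0.303 F [ 7.11 -0.68 -3.28] Ftan 6.99 a -0.4144 R 0.1289 grip 14.7
t 9.45 eef [ 0.5355 -0.0736  0.0993] yaw -0.303 F [ 7.61 -1.56 -3.17] Ftan 7.73 a -0.4144 R 0.1289 grip 15.1
```

View pics/w8c.png

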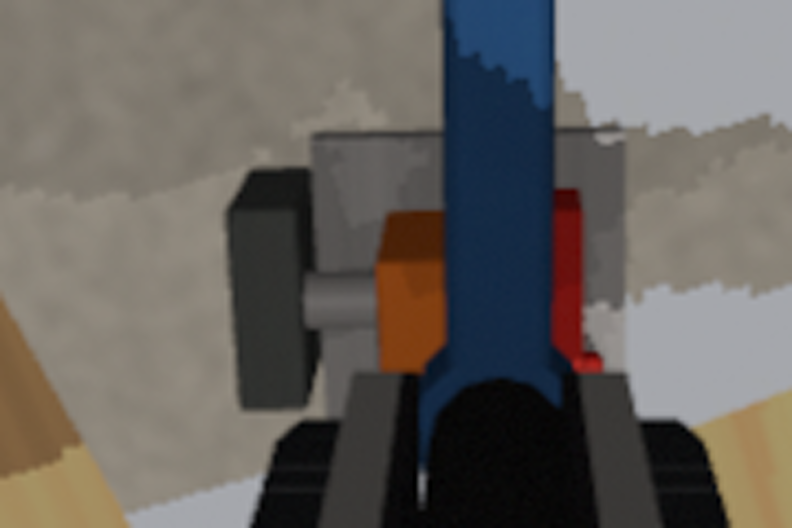

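Emit:
servo_tool(translation=[[0,-1,0],[0,0,0],[0,0,0],[0,0,0],[0,0,0],[0,0,0],[0,0,0],[0,0,0]], dr=[[0,0,0.44],[0,0,0],[0,0,0],[0,0,0],[0,0,0],[0,0,0],[0,0,0],[0,0,0]], gripper=[8,8,8,8,8,8,8,8], squeeze=40)

```text
time: 10.25
eef_pos: [0.5347, -0.0734, 0.0994]
tool_rot: [0.808, 0.589, 0.002, 0.002]
ft_force: [7.8, -0.3, -3.9]
grip_width: 0.173
```

```bash
cat > f.py <<'E'
from h import *
import sys
F=[]
for i in range(5):
    s=r.sense(); F.append(s['ft_force']); im=snap('wrist',sys.argv[1])
st(); F=np.mean(F,0); print('meanF',F.round(2),'tan',(F@[np.cos(-.31),np.sin(-.31),0]).round(2))
cv2.imwrite(f'pics/{sys.argv[1]}c.png',cv2.resize(im[170:290,170:350],None,fx=4.4,fy=4.4,interpolation=cv2.INTER_CUBIC))
E
python3 f.py w9
```

```text
t 10.5 eef [ 0.5346 -0.0733  0.0994] yaw -0.31 F [ 6.9  -1.33 -3.2 ] Ftan 6.97 a -0.4213 R 0.1289 grip 14.6
meanF [ 7.78 -0.48 -3.91] tan 7.56
```

Emit:
servo_tool(translation=[[0,-1,0],[0,0,0],[0,0,0],[0,0,0],[0,0,0],[0,0,0],[0,0,0],[0,0,0]], dr=[[0,0,0.44],[0,0,0],[0,0,0],[0,0,0],[0,0,0],[0,0,0],[0,0,0],[0,0,0]], gripper=[8,8,8,8,8,8,8,8], squeeze=40)

```text
time: 11.3
eef_pos: [0.534, -0.0732, 0.0994]
tool_rot: [0.81, 0.586, 0.002, 0.002]
ft_force: [8.8, -1.7, -5.4]
grip_width: 0.173
```

```bash
python3 f.py w10
```

```text
t 11.55 eef [ 0.5341 -0.0731  0.0995] yaw -0.318 F [ 8.92 -1.01 -4.52] Ftan 8.79 a -0.426 R 0.1289 grip 14.7
meanF [ 8.71 -1.69 -4.68] tan 8.81
```

View pics/w10c.png

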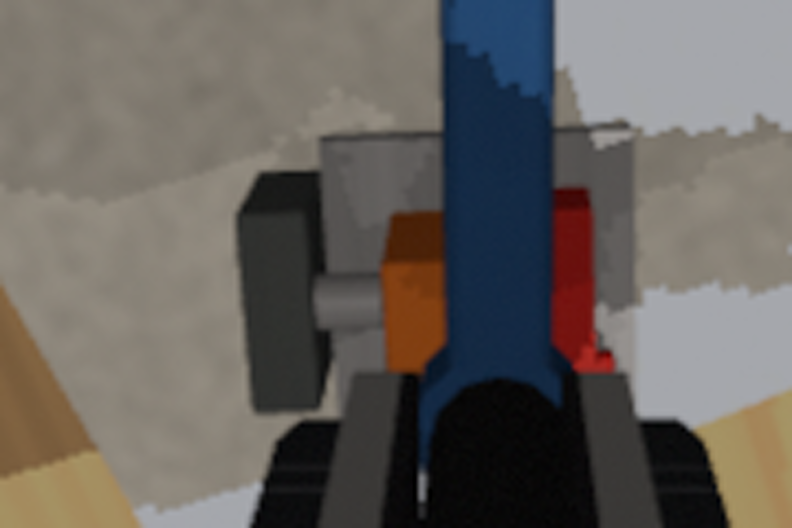

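Emit:
servo_tool(translation=[[0,0,2],[0,0,3],[0,0,3],[0,0,3],[0,0,2],[0,0,1],[0,0,0],[0,0,0]], dr=[[0,0,0],[0,0,0],[0,0,0],[0,0,0],[0,0,0],[0,0,0],[0,0,0],[0,0,0]], gripper=[8,8,8,8,8,8,8,8], squeeze=40)

```text
time: 12.35
eef_pos: [0.5343, -0.0732, 0.0856]
tool_rot: [0.81, 0.586, 0.002, 0.002]
ft_force: [8.4, -1.8, -3.2]
grip_width: 0.172
```

```bash
python3 f.py w11
```

```text
t 12.6 eef [ 0.5343 -0.0732  0.0855] yaw -0.318 F [ 8.25 -2.3  -3.9 ] Ftan 8.56 a -0.4244 R 0.1289 grip 15.0
meanF [ 8.63 -1.26 -3.03] tan 8.6
```

View pics/w11c.png

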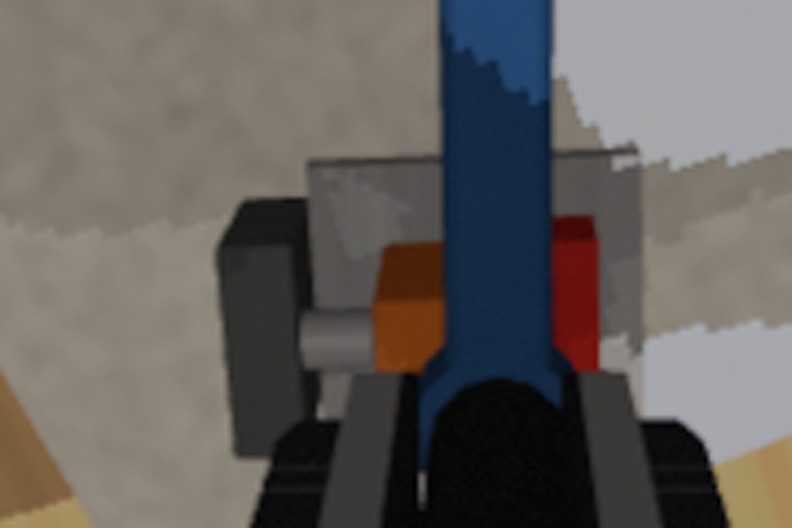

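Emit:
servo_tool(translation=[[0,0,1],[0,0,0.7],[0,0,0],[0,1,0],[0,1,0],[0,1,0],[0,0,0],[0,0,0]], dr=[[0,0,0],[0,0,0],[0,0,0],[0,0,-0.4],[0,0,-0.4],[0,0,-0.4],[0,0,0],[0,0,0]], gripper=[8,8,8,8,8,8,8,8], squeeze=40)

```text
time: 13.4
eef_pos: [0.5367, -0.074, 0.0838]
tool_rot: [0.804, 0.595, 0.002, 0.002]
ft_force: [6.8, -0.9, -1.0]
grip_width: 0.17
```

```bash
python3 f.py w12
```

```text
t 13.65 eef [ 0.5367 -0.074   0.0838] yaw -0.297 F [ 6.62 -0.75 -3.05] Ftan 6.55 a -0.4043 R 0.1289 grip 15.0
meanF [ 7.  -0.8 -1.7] tan 6.91
```

Emit:
servo_tool(translation=[[0,1,0],[0,0.5,0],[0,0.5,0],[0,0,0],[0,0,0],[0,0,0],[0,0,0],[0,0,0]], dr=[[0,0,-0.4],[0,0,-0.2],[0,0,-0.2],[0,0,0],[0,0,0],[0,0,0],[0,0,0],[0,0,0]], gripper=[8,8,8,8,8,8,8,8], squeeze=40)

```text
time: 14.45
eef_pos: [0.5385, -0.0746, 0.0838]
tool_rot: [0.8, 0.6, 0.002, 0.002]
ft_force: [7.0, -0.7, -3.2]
grip_width: 0.172
```

```bash
python3 f.py w13
```

```text
t 14.7 eef [ 0.5385 -0.0746  0.0838] yaw -0.283 F [ 6.6  -0.93 -3.4 ] Ftan 6.6 a -0.3901 R 0.129 grip 14.8
meanF [ 6.8  -1.28 -2.62] tan 6.87
```

View pics/w13c.png

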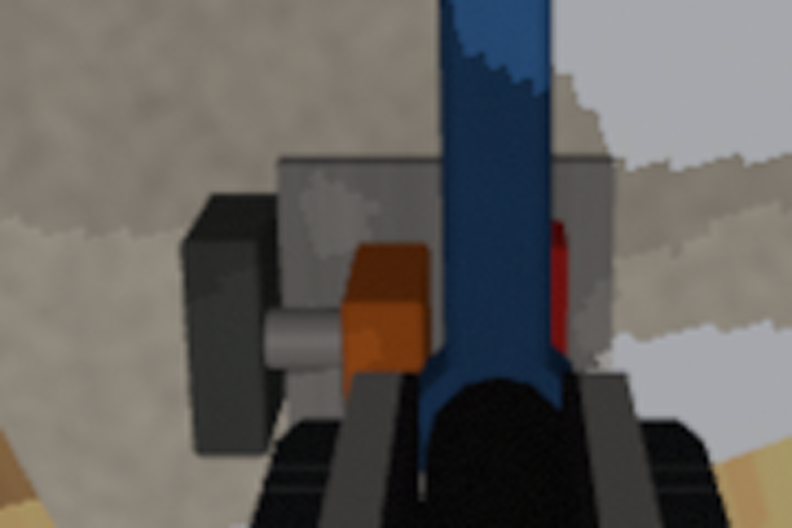

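Emit:
servo_tool(translation=[[0,0.5,0],[0,0.5,0],[0,0.5,0],[0,0,0],[0,0,0],[0,0,0],[0,0,0],[0,0,0]], dr=[[0,0,-0.2],[0,0,-0.2],[0,0,-0.2],[0,0,0],[0,0,0],[0,0,0],[0,0,0],[0,0,0]], gripper=[8,8,8,8,8,8,8,8], squeeze=40)

```text
time: 15.5
eef_pos: [0.5388, -0.0748, 0.0836]
tool_rot: [0.797, 0.604, 0.001, 0.001]
ft_force: [6.5, -1.2, 1.8]
grip_width: 0.169
```

```bash
python3 f.py w14
```

```text
t 15.75 eef [ 0.5388 -0.0748  0.0836] yaw -0.273 F [ 5.76 -0.98  0.95] Ftan 5.81 a -0.3868 R 0.1291 grip 15.1
meanF [ 5.68 -1.07  1.27] tan 5.74
```

Emit:
servo_tool(translation=[[0,0.5,0],[0,0.5,0],[0,0.5,0],[0,0.5,0],[0,0,0],[0,0,0],[0,0,0],[0,0,0]], dr=[[0,0,0],[0,0,0],[0,0,0],[0,0,0],[0,0,0],[0,0,0],[0,0,0],[0,0,0]], gripper=[8,8,8,8,8,8,8,8], squeeze=40)

```text
time: 16.55
eef_pos: [0.5392, -0.0752, 0.0831]
tool_rot: [0.797, 0.604, -0.0, 0.0]
ft_force: [3.0, -1.9, 6.0]
grip_width: 0.176
```

```bash
python3 f.py w15; python3 -c "
from h import *
s=snap('scene','s15'); cv2.imwrite('pics/s15c.png',cv2.resize(s[180:280,220:330],None,fx=5,fy=5,interpolation=cv2.INTER_CUBIC))"
```

```text
t 16.8 eef [ 0.5391 -0.0752  0.0831] yaw -0.273 F [ 2.54 -1.01  6.49] Ftan 2.71 a -0.3839 R 0.1293 grip 14.9
meanF [ 2.23 -1.57  6.31] tan 2.61
```

View pics/w15c.png

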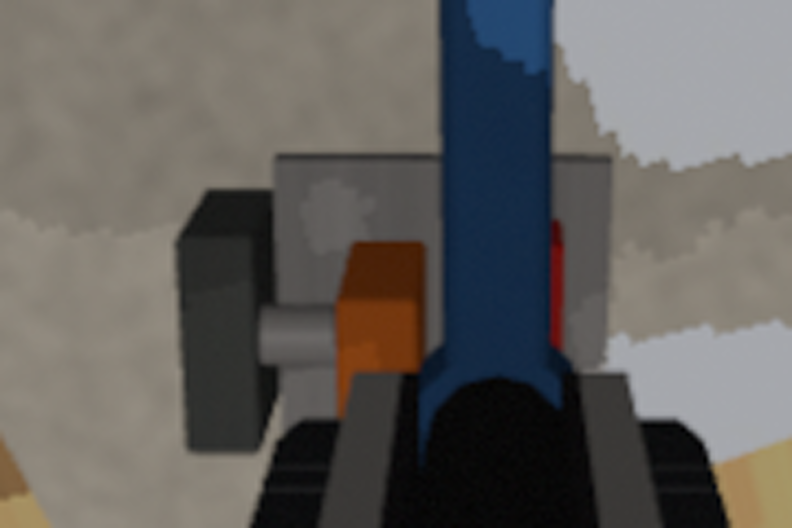

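View pics/s15c.png

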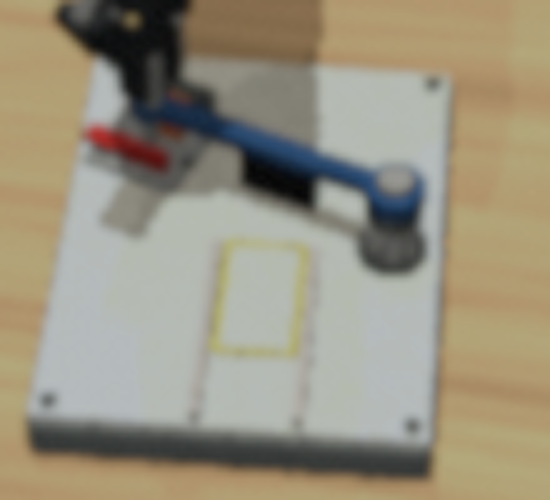

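Emit:
servo_tool(translation=[[0,0.5,-0.5],[0,0,0],[0,0,0],[0,0,0],[0,0,0],[0,0,0],[0,0,0],[0,0,0]], dr=[[0,0,0],[0,0,0],[0,0,0],[0,0,0],[0,0,0],[0,0,0],[0,0,0],[0,0,0]], gripper=[8,14,18,22,28,36,44,50], squeeze=20)

```text
time: 17.65
eef_pos: [0.5393, -0.0751, 0.083]
tool_rot: [0.797, 0.604, -0.0, -0.0]
ft_force: [0.7, 0.0, 0.6]
grip_width: 0.586
```

```bash
python3 f.py w16;python3 -c "
from h import *
s=snap('scene','s16'); cv2.imwrite('pics/s16c.png',cv2.resize(s[180:280,220:330],None,fx=5,fy=5,interpolation=cv2.INTER_CUBIC))"
```

```text
t 17.9 eef [ 0.5395 -0.0751  0.0831] yaw -0.273 F [ 0.8  -0.84  0.59] Ftan 1.0 a -0.3813 R 0.1292 grip 49.7
meanF [0.4  0.35 0.15] tan 0.27
```

View pics/w16.png

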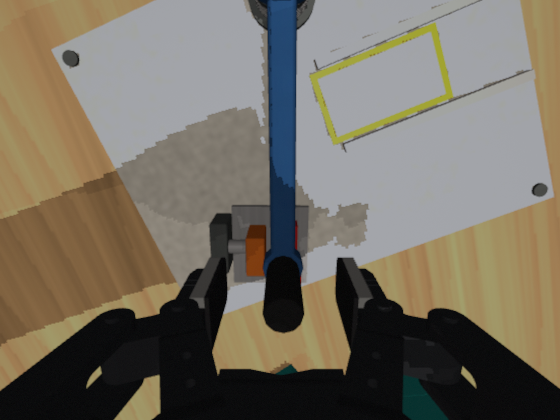

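View pics/s16c.png

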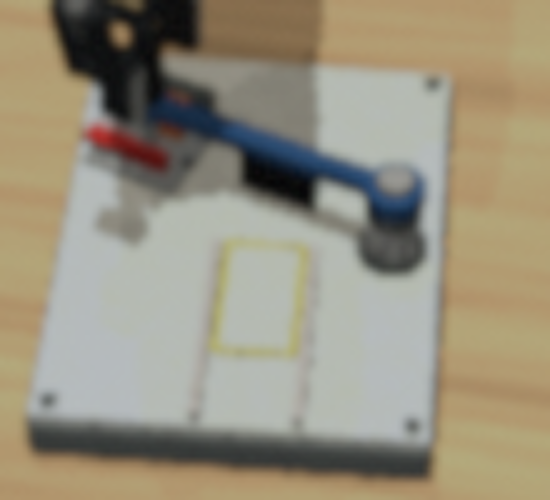

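Emit:
servo_tool(translation=[[0,0,-10],[0,0,-20],[0,0,-30],[0,0,-30],[0,0,-30],[0,0,-15],[0,0,0],[0,0,0]], dr=[[0,0,0],[0,0,0],[0,0,0],[0,0,0],[0,0,0],[0,0,0],[0,0,0],[0,0,0]], gripper=[50,50,50,50,50,50,60,60])

```text
time: 18.75
eef_pos: [0.5394, -0.0751, 0.2183]
tool_rot: [0.797, 0.604, 0.0, 0.0]
ft_force: [-0.0, -0.0, 0.1]
grip_width: 0.702
```

Run:
```python
from h import *
st(); rows([.513,-.323,.2],-1.464,10)
```

```text
t 18.75 eef [ 0.5394 -0.0751  0.2183] yaw -0.273 F [-0.05 -0.02  0.07] Ftan -0.04 a -0.3822 R 0.1292 grip 60.0
translation [[-24.6, 4.2, 1.8], [-23.9, 7.0, 1.9], [-22.9, 9.8, 1.8], [-21.6, 12.5, 1.8], [-19.9, 15.0, 1.9], [-18.0, 17.2, 1.8], [-15.9, 19.2, 1.8], [-13.4, 21.0, 1.9], [-10.9, 22.5, 1.8], [-8.1, 23.5, 1.8]]
dr [[0.0, -0.0, 6.82], [0.01, -0.0, 6.82], [-0.0, -0.0, 6.83], [0.0, -0.01, 6.82], [0.0, 0.0, 6.82], [0.01, 0.0, 6.82], [-0.0, 0.0, 6.82], [0.0, -0.0, 6.82], [0.01, -0.0, 6.83], [-0.0, -0.0, 6.82]]
end [ 0.513 -0.323  0.2  ] from [ 0.5394 -0.0751  0.2183] yaw -1.464
```

Emit:
servo_tool(translation=[[-24.6,4.2,1.8],[-24,7,1.8],[-23,10,1.8],[-21.6,12.5,1.8],[-20,15,1.8],[-18,17,1.8],[-16,19,1.8],[-13.4,21,1.8]], dr=[[0,0,6.82],[0,0,6.82],[0,0,6.82],[0,0,6.82],[0,0,6.82],[0,0,6.82],[0,0,6.82],[0,0,6.82]], gripper=[60,60,60,60,60,60,60,60])

```text
time: 19.55
eef_pos: [0.517, -0.2741, 0.202]
tool_rot: [0.986, 0.169, -0.001, -0.001]
ft_force: [0.7, 0.2, 0.4]
grip_width: 0.703
```

Emit:
servo_tool(translation=[[-11,22.5,1.8],[-8,23.5,1.8],[0,0,0],[0,0,0],[0,0,0],[0,0,0],[0,0,0],[0,0,0]], dr=[[0,0,6.82],[0,0,6.82],[0,0,0],[0,0,0],[0,0,0],[0,0,0],[0,0,0],[0,0,0]], gripper=[60,60,60,60,60,60,60,60])

```text
time: 20.35
eef_pos: [0.5131, -0.3225, 0.2002]
tool_rot: [0.999, 0.054, 0.0, -0.0]
ft_force: [-0.2, 0.4, 0.0]
grip_width: 0.701
```

Run:
```python
from h import *
import json
ci=r.camera_info('wrist');im=snap('wrist','w20');st()
json.dump({k:np.array(v).tolist() for k,v in ci.items()},open('w20.json','w'))
c=R.from_euler('z',.11).apply(np.array([[.032,.017,.046],[.032,-.017,.046],[-.032,-.017,.046],[-.032,.017,.046]]))+[.5133,-.3228,0]
print(proj(ci,c).round(1))
cv2.imwrite('pics/w20c.png',cv2.resize(im[60:260,180:380],None,fx=3,fy=3,interpolation=cv2.INTER_CUBIC))
t=snap('top','t20');cv2.imwrite('pics/t20c.png',cv2.resize(t[140:270,235:345],None,fx=4.6,fy=4.6,interpolation=cv2.INTER_CUBIC))
```

```text
t 20.4 eef [ 0.513  -0.3227  0.2002] yaw -1.463 F [-0.09  0.39 -0.04] Ftan -0.15 a -0.2718 R 0.377 grip 59.8
[[262.7 159.1]
 [301.3 159.1]
 [300.2 227.8]
 [263.9 227.8]]
```

View pics/w20.png

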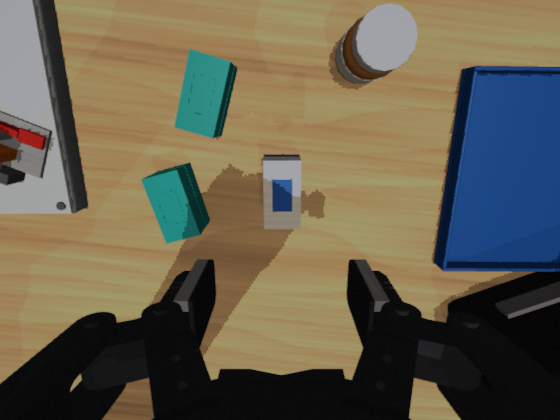

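View pics/t20c.png

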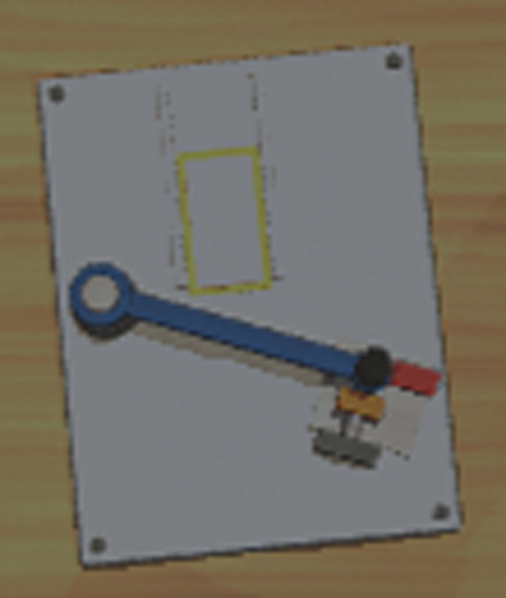

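Emit:
servo_tool(translation=[[0,0,30],[0,0,40],[0,0,40],[0,0,40],[0,0,25],[0,0,12],[0,0,3],[0,0,0]], dr=[[0,0,0],[0,0,0],[0,0,0],[0,0,0],[0,0,0],[0,0,0],[0,0,0],[0,0,0]], gripper=[60,60,60,60,60,60,60,60])

```text
time: 21.25
eef_pos: [0.5135, -0.3234, 0.0108]
tool_rot: [0.999, 0.054, 0.0, 0.0]
ft_force: [0.4, -0.2, -0.3]
grip_width: 0.704
```

Emit:
servo_tool(translation=[[0,0,0],[0,0,0],[0,0,0],[0,0,0],[0,0,0],[0,0,0],[0,0,0],[0,0,0]], dr=[[0,0,0],[0,0,0],[0,0,0],[0,0,0],[0,0,0],[0,0,0],[0,0,0],[0,0,0]], gripper=[50,44,38,30,26,26,26,26], squeeze=25)

```text
time: 22.05
eef_pos: [0.5135, -0.3235, 0.0111]
tool_rot: [0.999, 0.054, 0.001, 0.0]
ft_force: [-0.7, 0.5, 5.8]
grip_width: 0.396
```

Run:
```python
from h import *
im=snap('wrist','w21');st()
```

```text
t 22.1 eef [ 0.5135 -0.3234  0.0111] yaw -1.464 F [-1.13  0.31  6.33] Ftan -1.17 a -0.2701 R 0.3777 grip 33.7
```

View pics/w21.png

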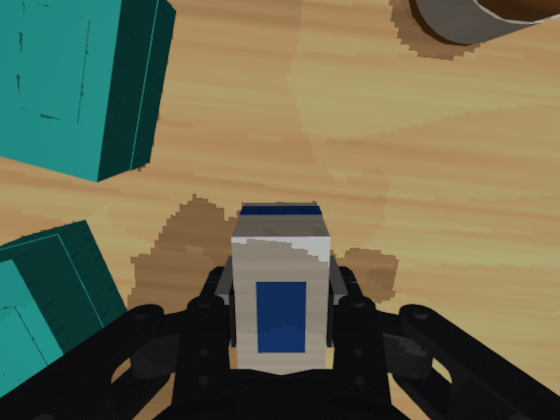

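Emit:
servo_tool(translation=[[0,0,-5],[0,0,-15],[0,0,-30],[0,0,-40],[0,0,-40],[0,0,-20],[0,0,0],[0,0,0]], dr=[[0,0,0],[0,0,0],[0,0,0],[0,0,0],[0,0,0],[0,0,0],[0,0,0],[0,0,0]], gripper=[26,26,26,26,26,26,26,26], squeeze=25)

```text
time: 22.9
eef_pos: [0.5126, -0.3229, 0.1605]
tool_rot: [0.999, 0.054, 0.0, 0.0]
ft_force: [-0.4, 0.0, -1.9]
grip_width: 0.392
```

Run:
```python
from h import *
st(); t=d2w([.0365,-.0005,.03]);print(t); rows([t[0],t[1],.16],.1085-np.pi/2,10)
```

```text
t 22.9 eef [ 0.5126 -0.3229  0.1605] yaw -1.464 F [-0.41  0.05 -1.88] Ftan -0.41 a -0.2726 R 0.3773 grip 33.5
[ 0.61713951 -0.00689458  0.03      ]
translation [[13.8, -30.3, 0.0], [13.7, -30.3, 0.1], [13.8, -30.3, 0.0], [13.8, -30.3, 0.1], [13.8, -30.3, 0.0], [13.8, -30.3, 0.1], [13.8, -30.3, 0.0], [13.8, -30.3, 0.1], [13.8, -30.3, 0.0], [13.8, -30.3, 0.1]]
dr [[0.0, -0.0, -0.01], [0.0, -0.0, -0.01], [0.01, -0.01, -0.0], [-0.0, 0.0, -0.01], [-0.0, -0.0, -0.01], [0.0, -0.0, -0.01], [0.0, -0.01, -0.0], [0.0, 0.0, -0.01], [0.01, -0.0, -0.01], [-0.0, -0.0, -0.01]]
end [ 0.6172 -0.0069  0.16  ] from [ 0.5126 -0.3229  0.1605] yaw -1.462
```

Emit:
servo_tool(translation=[[7,-15,0],[13.8,-30.3,0],[13.8,-30.3,0],[13.8,-30.3,0],[13.8,-30.3,0],[13.8,-30.3,0],[13.8,-30.3,0],[13.8,-30.3,0]], dr=[[0,0,0],[0,0,0],[0,0,0],[0,0,0],[0,0,0],[0,0,0],[0,0,0],[0,0,0]], gripper=[26,26,26,26,26,26,26,26])

```text
time: 23.7
eef_pos: [0.5908, -0.0831, 0.1584]
tool_rot: [0.999, 0.054, -0.002, -0.001]
ft_force: [0.7, -0.7, -0.6]
grip_width: 0.395
```

Emit:
servo_tool(translation=[[13.8,-30.3,0],[13.8,-30.3,0],[6.8,-15.3,0],[0,0,0],[0,0,0],[0,0,0],[0,0,0],[0,0,0]], dr=[[0,0,0],[0,0,0],[0,0,0],[0,0,0],[0,0,0],[0,0,0],[0,0,0],[0,0,0]], gripper=[26,26,26,26,26,26,26,26])

```text
time: 24.5
eef_pos: [0.6175, -0.0085, 0.1602]
tool_rot: [0.999, 0.053, -0.0, 0.0]
ft_force: [0.4, 0.1, -1.0]
grip_width: 0.398
```

Run:
```python
from h import *
ci=r.camera_info('wrist');im=snap('wrist','w22');st()
for P in ([.07,.02,.03],[.07,-.02,.03],[.001,-.02,.03],[.001,.02,.03]): print(proj(ci,d2w(P)).round(1))
s=snap('scene','s22'); cv2.imwrite('pics/s22c.png',cv2.resize(s[130:290,200:340],None,fx=3.7,fy=3.7,interpolation=cv2.INTER_CUBIC))
```

```text
t 24.55 eef [ 0.6175 -0.0081  0.1601] yaw -1.465 F [-0.71 -0.04 -1.23] Ftan -0.59 a 0.537 R 0.0718 grip 33.7
[[254.3 161.8]]
[[303.7 161.6]]
[[302.4 241.1]]
[[256.4 241.2]]
```

View pics/w22.png

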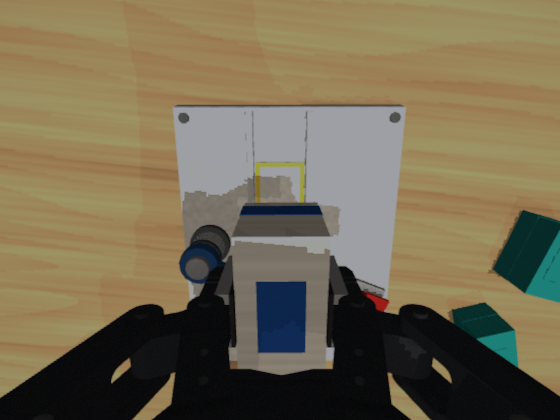

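View pics/s22c.png

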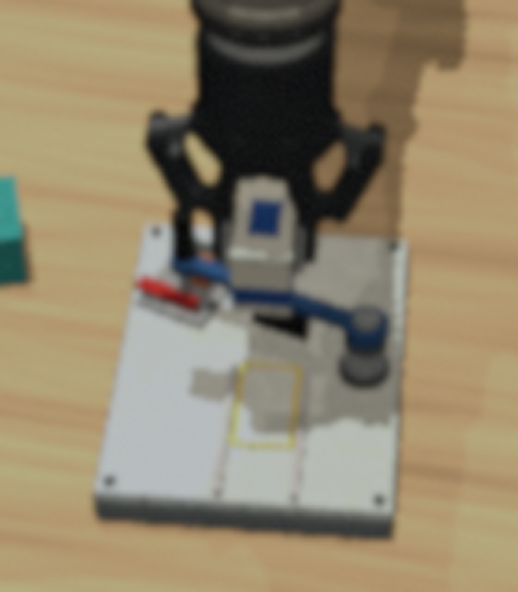

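Emit:
servo_tool(translation=[[0,0,15],[0,0,25],[0,0,25],[0,0,20],[0,0,15],[0,0,8],[0,0,4],[0,0,0]], dr=[[0,0,0],[0,0,0],[0,0,0],[0,0,0],[0,0,0],[0,0,0],[0,0,0],[0,0,0]], gripper=[26,26,26,26,26,26,26,26])

```text
time: 25.4
eef_pos: [0.6178, -0.007, 0.048]
tool_rot: [0.999, 0.054, 0.0, 0.0]
ft_force: [0.1, 0.1, -0.4]
grip_width: 0.396
```

Run:
```python
from h import *
im=snap('wrist','w23');st()
s=snap('scene','s23'); cv2.imwrite('pics/s23c.png',cv2.resize(s[160:290,210:330],None,fx=4.5,fy=4.5,interpolation=cv2.INTER_CUBIC))
```

```text
t 25.45 eef [ 0.6182 -0.007   0.0485] yaw -1.464 F [-0.23  0.08 -0.01] Ftan -0.14 a 0.5534 R 0.0713 grip 33.9
```

View pics/w23.png

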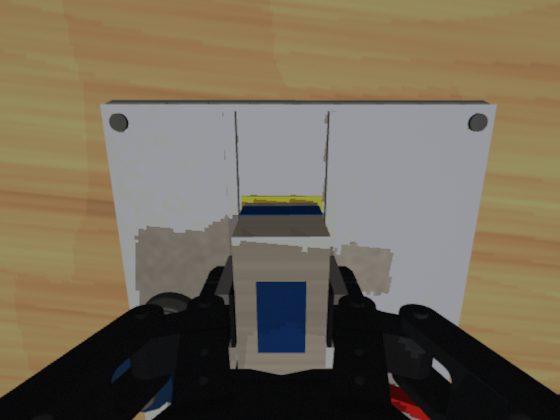

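View pics/s23c.png

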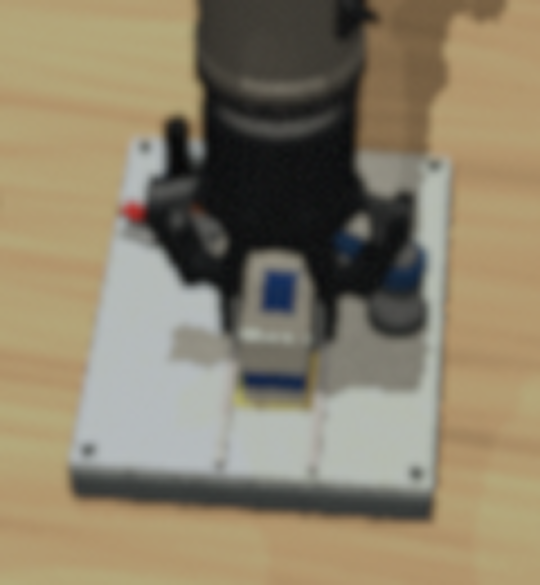

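Emit:
servo_tool(translation=[[0,0,3],[0,0,2],[0,0,1],[0,0,0.7],[0,0,0],[0,0,0],[0,0,0],[0,0,0]], dr=[[0,0,0],[0,0,0],[0,0,0],[0,0,0],[0,0,0],[0,0,0],[0,0,0],[0,0,0]], gripper=[26,26,26,26,26,26,26,26])

```text
time: 26.3
eef_pos: [0.6178, -0.0071, 0.0415]
tool_rot: [0.999, 0.054, 0.0, 0.0]
ft_force: [0.2, 0.8, -0.6]
grip_width: 0.392
```

```bash
python3 f.py w24
```

```text
t 26.55 eef [ 0.6177 -0.007   0.0414] yaw -1.464 F [ 0.63  0.29 -0.18] Ftan 0.67 a 0.5478 R 0.0711 grip 33.6
meanF [ 0.17  0.44 -1.14] tan 0.03
```

View pics/w24.png

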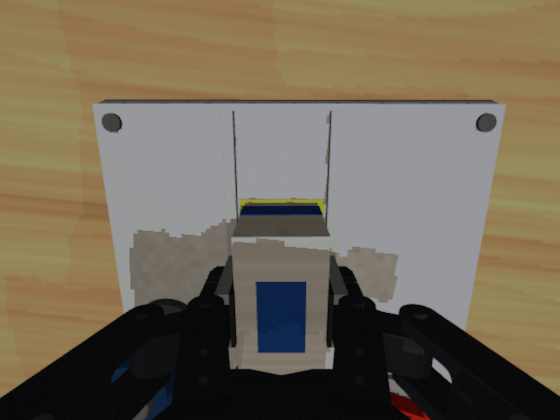

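Emit:
servo_tool(translation=[[0,0,0.5],[0,0,0.5],[0,0,0],[0,0,0],[0,0,0],[0,0,0],[0,0,0],[0,0,0]], dr=[[0,0,0],[0,0,0],[0,0,0],[0,0,0],[0,0,0],[0,0,0],[0,0,0],[0,0,0]], gripper=[26,26,26,26,26,26,26,26])

```text
time: 27.35
eef_pos: [0.6178, -0.007, 0.0411]
tool_rot: [0.999, 0.054, 0.0, 0.0]
ft_force: [-3.3, 0.7, 5.0]
grip_width: 0.395
```

```bash
python3 f.py w25
```

```text
t 27.6 eef [ 0.6177 -0.007   0.0411] yaw -1.464 F [-1.98  0.47  5.83] Ftan -1.28 a 0.5487 R 0.0711 grip 33.9
meanF [-2.99  0.08  6.05] tan -2.88
```

Emit:
servo_tool(translation=[[0,0,-0.6],[0,0,0],[0,0,0],[0,0,0],[0,0,0],[0,0,0],[0,0,0],[0,0,0]], dr=[[0,0,0],[0,0,0],[0,0,0],[0,0,0],[0,0,0],[0,0,0],[0,0,0],[0,0,0]], gripper=[26,30,33,35,37,40,45,50])

```text
time: 28.4
eef_pos: [0.6177, -0.007, 0.041]
tool_rot: [0.999, 0.054, -0.0, -0.0]
ft_force: [1.0, 0.6, -0.4]
grip_width: 0.585
```

```bash
python3 f.py w26
```

```text
t 28.65 eef [ 0.6177 -0.007   0.041 ] yaw -1.464 F [0.54 0.07 0.19] Ftan 0.47 a 0.5482 R 0.0711 grip 50.0
meanF [ 0.07 -0.08 -0.22] tan 0.09
```

View pics/w26.png

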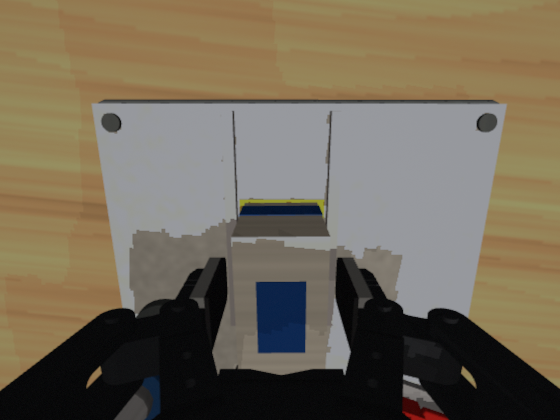

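The carton is standing in the lane and the fingers are clear, so I'm retreating straight up.

Emit:
servo_tool(translation=[[0,0,-10],[0,0,-20],[0,0,-35],[0,0,-40],[0,0,-40],[0,0,-25],[0,0,0],[0,0,0]], dr=[[0,0,0],[0,0,0],[0,0,0],[0,0,0],[0,0,0],[0,0,0],[0,0,0],[0,0,0]], gripper=[50,50,50,50,50,50,50,50])

```text
time: 29.45
eef_pos: [0.6178, -0.007, 0.212]
tool_rot: [0.999, 0.054, 0.001, 0.0]
ft_force: [-0.6, -0.2, 0.2]
grip_width: 0.584
```

Emit:
servo_tool(translation=[[0,0,0],[0,0,0],[0,0,0],[0,0,0],[0,0,0],[0,0,0],[0,0,0],[0,0,0]], dr=[[0,0,0],[0,0,0],[0,0,0],[0,0,0],[0,0,0],[0,0,0],[0,0,0],[0,0,0]], gripper=[50,50,50,50,50,50,50,50])

```text
time: 30.25
eef_pos: [0.6177, -0.007, 0.211]
tool_rot: [0.999, 0.054, 0.0, 0.0]
ft_force: [0.2, 0.4, 0.4]
grip_width: 0.585
```

Run:
```python
from h import *
ci=r.camera_info('wrist');im=snap('wrist','w27');st()
c=np.array([[.032,.017,.076],[.032,-.017,.076],[-.032,-.017,.076],[-.032,.017,.076]])+[.0355,0,0]
print('expected top corners if centred',proj(ci,d2w(c)).round(1).tolist())
s=snap('scene','s27'); cv2.imwrite('pics/s27c.png',cv2.resize(s[160:290,210:330],None,fx=4.5,fy=4.5,interpolation=cv2.INTER_CUBIC))
cv2.imwrite('pics/w27c.png',cv2.resize(im[140:340,160:420],None,fx=3,fy=3,interpolation=cv2.INTER_CUBIC))
```

```text
t 30.3 eef [ 0.6177 -0.007   0.211 ] yaw -1.464 F [-0.49  0.56 -0.7 ] Ftan -0.04 a 0.5483 R 0.0711 grip 50.0
expected top corners if centred [[260.3, 164.4], [301.4, 164.3], [300.3, 236.9], [261.7, 236.9]]
```

View pics/w27c.png

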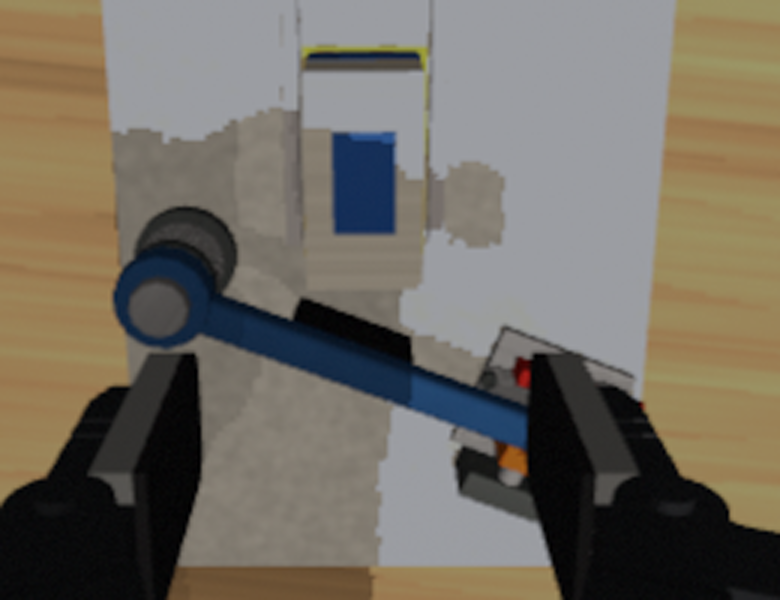

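View pics/s27c.png

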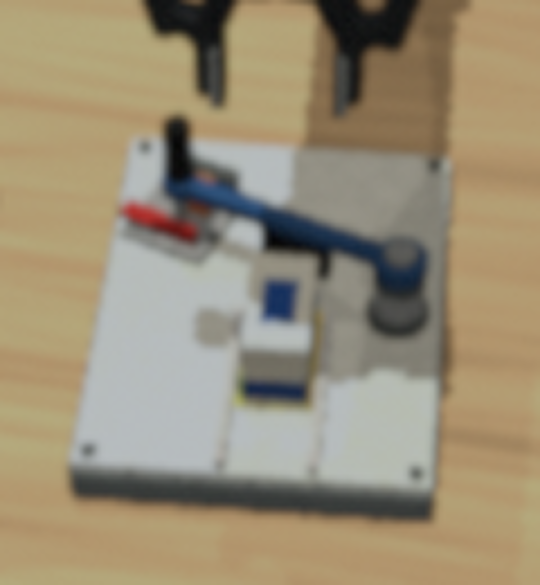

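Run:
```python
from h import *
t=snap('top','t28'); a=cv2.imread('pics/top0.png').astype(int); d=np.abs(t.astype(int)-a).max(2)
for n,(x,y) in dict(green=(125,195),orange=(117,268),jar=(455,177)).items(): print(n,d[y-18:y+18,x-18:x+18].max())
print(r.finish_job()); print(r.sense()['time'])
```

```text
green 13
orange 13
jar 14
the job is handed in; nothing more can be done
None
the job is handed in; nothing more can be done
```

The arm is hooked behind the red catch and released, and the blue-banded carton is standing in the yellow outline. I handed the job in at about 30 s of the 72 s allowed; no verdict was reported.

**Arm:**
- I lifted it by the knob and drew it back until it touched the orange buffer. The pull on the tool rose by about 1.2 N, for an estimated 0.5 mm of push.
- I then lowered it straight down and eased it forward onto the catch. The catch took the load after about 4.5 mm, as the description predicted.
- After I let go, the force reading fell to near zero and the arm stayed put in every later picture. I judged the catch and buffer by picture and force only, since their joint values can't be read.

**Carton:** I set it in the lane and backed the gripper straight up, clear of everything. In the last wrist picture its top corners are within about 1 mm of where a centred carton's would be, parallel to the rails.

**Other items:** the areas around the green carton, the orange carton and the jar look unchanged between the first and last top pictures.

**Disagreement:** just before I let go of the knob, the upward force on the tool read about 6 N. I took this as the arm resting on its lower stop. It disappeared on release.

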